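# Let the chocolates down into the bowl

### The arm

A 7-joint arm with a two-finger parallel gripper is mounted at the origin on a cart in front of the work surface, level with it; the furniture and walls round the work are solid. World frame = base frame: x ahead of the robot, y to its left, z up, the work surface at z = 0. Lengths are in m, angles in rad, forces in N, time in s.
With the tool pointing down it reaches from about 0.35 to 0.9 m from the base axis. Payload 8.1 kg.
Tool frame: the origin (TCP) lies midway between the tips of the shut fingers; the grasp point (between the pads) lies arm.hold_point_z behind it (arm.hold_point_z is the distance from the TCP to the grasp point, in m); z points along the fingers, x is the direction in which the jaws open and shut, and the axes are right-handed (so a half turn about z gives the same grasp; the last joint's range is limited). The gripper opens to 92 mm and grips with 3 to 60 N. Pads are 19 mm wide; open, the fingers measure 130 mm over their backs; the gripper's body (75 mm by 190 mm) begins 47 mm behind the grasp point.
Start: joints at [1.106, 0.434, 0.025, 1.573, -0.012, 1.134, -0.075], TCP at [0.221, -0.585, 0.227] pointing down, gripper open.
Joint ranges: [-2.62, 2.62], [-0.44, 2.09], [-1.27, 1.32], [0.08, 2.57], [-1.32, 4.46], [0.12, 2], [-2.74, 2.74]. Speed limits (rad/s): [2.22, 2.22, 3.01, 3.01, 3.14, 3.14, 3.14].

### API

Orientations are given as a rotation vector (axis times angle).
In Python, from cell import arm gives the robot as it stands.
- The arm moves only by the shell command python3 -m pendant 'ROWS' [FORCE]. ROWS is JSON, a list of rows, each an object with "dp": the shift along the tool's x, y, z in m, a list of three; "rotation": the turn, a rotation vector about the tool's x, y, z in rad, a list of three; "fingers": the closure, from -1 (fully open) to 1 (shut). In form: [{"dp": [x, y, z], "rotation": [rx, ry, rz], "fingers": fingers}, ...]. A call has 1 to 20 rows; each row is the pose to reach, as a shift and turn from the pose measured when the call began, along the tool's axes at that moment; what a row does not reach only later rows make up. A row lasts 1/8 s, in which the tool goes at most 62.5 mm and 10.7 degrees, less where a joint would pass 70% of its speed; a pose out of reach is approached as far as the arm can. A call with a gripper value outside its range is refused whole. The fingers move at their own pace and stop on an object; FORCE is the grip in N (left out, the last holds). Time passes only in rows, so rows that repeat a pose let the fingers close. It gives the time, the measured TCP pose, the force and the opening at its end, in the units of the state.
- arm.observe(): the state, without advancing time (a new reading comes with each control period).
- arm.get_image(name): name is "side" or "top" or "wrist"; returns the picture (384x512x3 uint8, blue, green, red); there is no depth.
- arm.camera_params(name): a dict with "camera_matrix" (3x3 intrinsics, pixels), "k1" (the pictures are not rectified: a ray, as slopes to the right and down, at radius r is drawn at 1 + k1 r^2 times it, then the intrinsics apply), "rvec" (rotation vector, rad) and "tvec" (3), from world to camera coordinates, as OpenCV has them. Camera axes: x right, y down, z forward; pixel columns grow to the right and rows downward; lengths in m; the calibration is good to about 2 mm. A picture is of the moment at which its call begins: read the wrist's pose just before it. camera_params takes no time and is no camera call; for the wrist camera it gives the pose at the moment of the call.
- arm.sign_off(): hands the job in, once; it reports no verdict.
The state is a dict: "clock": time; "joints": joint angles; "dq": joint speeds; "joint_efforts": joint torques, N m; "position": TCP position; "ee_rot": TCP orientation; "force": force on the tool from outside, world axes, zero at the start; "ft_torque": the same for the moment, N m; "width": opening from 0.0 (shut) to 1.0 (fully open).
Only numpy, scipy, OpenCV 4.12 (cv2) and the standard library are available. Lean on these libraries where they do the work, as an engineer would, in place of code of your own. Each camera call takes 0.05 s, during which the arm holds its last target.

### The job

Without gripping or picking anything up, gently push the empty white bowl along the worktop with your fingers until it stands under the lower end of the chocolate dispenser's chute. Then press the paddle of the dispenser's rocking lever down, which lifts the gate, keep it down until all three round chocolates have rolled into the bowl, and let go so that the gate drops shut. Touch neither the chocolates nor the gate with your fingers, keep the bowl standing flat on the worktop, and leave the other things around where they are.

Things in the scene. Friction and masses are not known exactly. Their poses are not given: they have to be found in the camera images.
- dispenser: Fixed white dispenser. Origin on the worktop under its pedestal; +x uphill along the chute, y left, z up (mm). Foot plate x -30..80, y -60..60, 14 high. Open chute, 38 wide, over y = 0: floor 100 high at x = 58 (walls to 130), sloping 9 degrees to the open lip at x = -100 (floor 75, underside 71); clear below for x < -30. Steel lever across it at x = -70: pivot y = 55, z = 128, paddle y = 125.
- drop_spot (a point): Point on the worktop where the bowl's centre belongs: 30 mm in front of the chute's lip (dispenser frame x = -130, y = 0, z = 0). Same axes as the dispenser. A bowl within about 25 mm of it catches the chocolates.
- paddle_top (a point): Centre of the top face of the grey press paddle, 36 mm (along dispenser x) by 44 mm (along the lever), 8 mm thick, 70 mm to the left (+y) of the pivot, about 133 mm above the worktop at rest. Pressed to its stop it sinks about 37 mm and moves about 8 mm towards the chute. Nothing stands under it. Moves with the lever.
- rocker (a joint): Angle of the rocking lever in rad: 0 at rest with the gate shut, grows as the paddle is pressed, stop at 0.55. A spring returns it: about 1.3 N on the paddle starts it and 3.3 N holds it at the stop. From about 0.4 the gate is clear of the chocolates, which then roll out one after another in about 1 to 2 s.
- gate_plate (a point): Small steel gate plate 16 x 4 x 44 mm on the lever's end over the chute, 30 mm uphill of the lip; it holds the chocolates back until the paddle is pressed. Point: the plate's centre, about 108 mm high when shut.
- bowl: Empty plain white round bowl, 125 mm across the rim, 74 mm across the foot, 55 mm high, walls about 5 mm, inner floor 11 mm up, 0.16 to 0.31 kg. Origin at the centre of its underside. It starts on the worktop 130 to 220 mm to the right (dispenser -y) of the drop spot, up to 50 mm nearer or farther.
- choc_1_center (a point): Centre of the first chocolate, a dark brown ball 26 mm in diameter, 12 g, lying in the chute against the gate.
- choc_2_center (a point): Centre of the second chocolate, same, just uphill of the first.
- choc_3_center (a point): Centre of the third chocolate, same, just uphill of the second.
- spice_jar: Spice jar with a red cap, 45 mm across, 106 mm high, loose, right of the pedestal; leave alone. Origin at the centre of its underside.
- nozzle: Small steel piping nozzle, 20 mm across, 34 mm high, loose, right of the pedestal; leave alone. Origin at the centre of its underside.
- coupler: White plastic nozzle coupler, 27 mm across, 26 mm high, loose, left of the pedestal; leave alone. Origin at the centre of its underside.
- mug: Orange mug, 81 mm across with a handle, 101 mm high, loose, left of the pedestal; leave alone. Origin on its underside.

How it is judged:
By the outcome, as a careful person would: the job done as asked, in the order asked, and still so for the second after the job is handed in, with the robot touching nothing.
It also fails if it takes over 54 s, if anything falls off the work surface, if the arm or the gripper's body presses on something with over 40 N, if the wrist force passes 120 N, or if a joint passes its speed limit or range.

## Working session

There is one attempt and no reset: what is moved stays moved. The work goes in short steps, Python scripts to look and compute and a shell command to move; the robot and the scene stay as the last step left them, time stands still between calls to the robot, and variables do not carry over. Pictures are saved under pics/ and viewed, and the job is handed in when it is done.

```bash
ls; mkdir -p pics
python3 - <<'E'
from cell import arm
import cv2
print(arm.observe())
for n in("side","top","wrist"):
    p=arm.camera_params(n); print(n,p)
    cv2.imwrite(f"pics/{n}0.png",arm.get_image(n))
print(arm.hold_point_z)
E
```

```text
pics
{'clock': 0.0, 'joints': array([ 1.1064399 ,  0.43519638,  0.02497194,  1.57408601, -0.01160868,
        1.13399295, -0.07512703]), 'dq': array([-0.0010174 , -0.0011677 ,  0.0013761 , -0.00048729,  0.00140654,
       -0.000152  ,  0.00018512]), 'joint_efforts': array([ 1.78218143e-04, -6.67835069e+01,  9.85025950e-01, -3.14449954e+01,
       -6.04550494e-02,  4.29715379e-02,  1.74291104e-04]), 'position': array([ 0.22097033, -0.58409542,  0.22596577]), 'ee_rot': array([-2.58410702e+00,  1.78527267e+00,  2.09654789e-03]), 'force': array([0.56470756, 0.59954552, 0.15572766]), 'ft_torque': array([ 0.03104302, -0.00729655, -0.03463386]), 'width': 0.9975396522519153}
side {'camera_matrix': array([[417.47369126,   0.        , 254.1666617 ],
       [  0.        , 417.47369126, 186.16575205],
       [  0.        ,   0.        ,   1.        ]]), 'k1': -0.038101930365672804, 'rvec': array([ 0.77893031, -2.5144039 ,  1.1615317 ]), 'tvec': array([0.54696191, 0.28542612, 0.80671229])}
top {'camera_matrix': array([[496.5736634 ,   0.        , 262.5873962 ],
       [  0.        , 496.5736634 , 190.89245745],
       [  0.        ,   0.        ,   1.        ]]), 'k1': 0.03305853732392932, 'rvec': array([ 2.15471015, -2.09844178,  0.20412634]), 'tvec': array([0.00523728, 0.6551148 , 1.23046784])}
wrist {'camera_matrix': array([[312.39552865,   0.        , 255.1049839 ],
       [  0.        , 312.39552865, 192.12867869],
       [  0.        ,   0.        ,   1.        ]]), 'k1': -0.0812318810490328, 'rvec': array([-2.36573045,  1.63443421,  0.25848927]), 'tvec': array([-0.62415757, -0.03753442,  0.39075198])}
0.0188
```

View pics/side0.png

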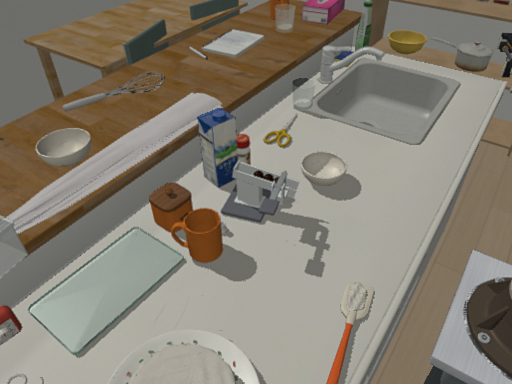

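View pics/top0.png

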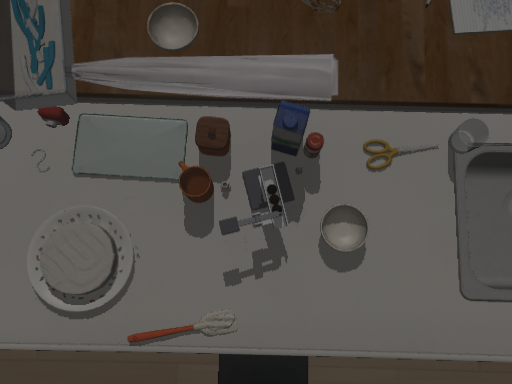

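View pics/wrist0.png

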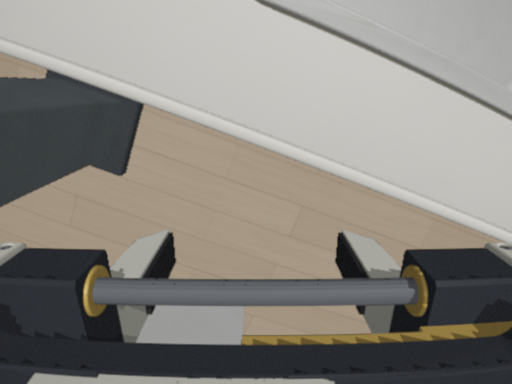

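Top view: the bowl is at (344,228), the dispenser at about (270,190) with its lip towards the robot, and the paddle at (229,226). I'll zoom in to measure.

Run:
```python
import cv2
a=cv2.imread("pics/top0.png")[140:300,180:380]
cv2.imwrite("pics/topz.png",cv2.resize(a,None,fx=4,fy=3.75*4/3.75/1*0.9375,interpolation=cv2.INTER_CUBIC)[:600])
a=cv2.imread("pics/side0.png")[130:250,190:350]
cv2.imwrite("pics/sidez.png",cv2.resize(a,None,fx=5,fy=5,interpolation=cv2.INTER_CUBIC))
```

```text
(no output)
```

View pics/topz.png

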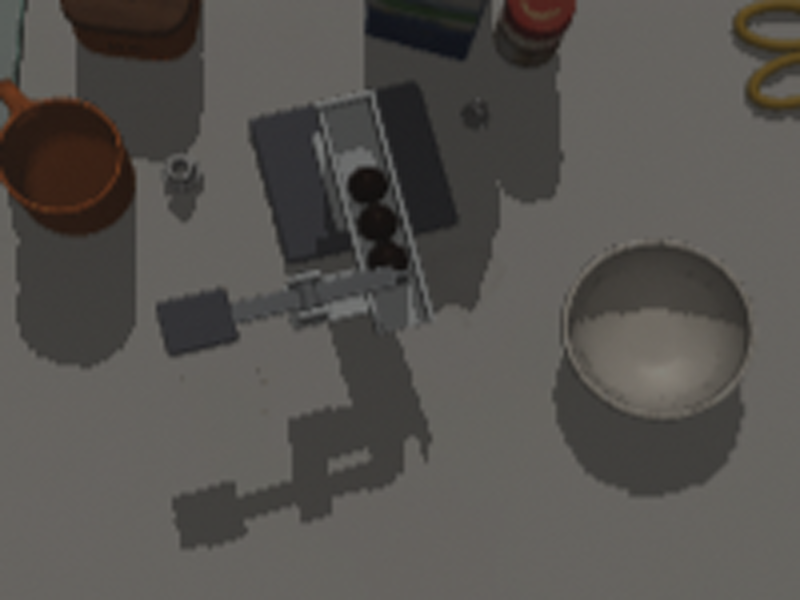

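View pics/sidez.png

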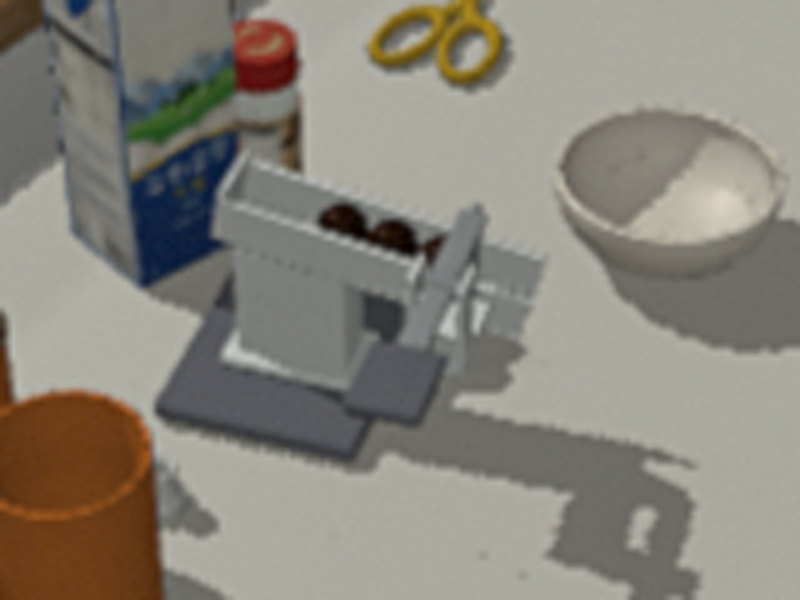

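```bash
cat > h.py <<'E'
import numpy as np,cv2
from cell import arm
def cam(n):
    p=arm.camera_params(n);R=cv2.Rodrigues(np.array(p["rvec"]))[0];t=np.array(p["tvec"]).ravel()
    return p,R,t
def ray(n,uv,c=None):
    p,R,t=c or cam(n);uv=np.atleast_2d(np.array(uv,float))
    k=np.array([p["k1"],0,0,0,0])
    xy=cv2.undistortPoints(uv.reshape(-1,1,2),p["camera_matrix"],k).reshape(-1,2)
    return -R.T@t,np.c_[xy,np.ones(len(xy))]@R
def plane(n,uv,z,c=None):
    o,d=ray(n,uv,c);return o+d*((z-o[2])/d[:,2])[:,None]
def tri(n1,u1,n2,u2):
    o1,d1=ray(n1,u1);o2,d2=ray(n2,u2);out=[]
    for a,b in zip(d1,d2):
        s=np.linalg.lstsq(np.c_[a,-b],o2-o1,rcond=None)[0];p,q=o1+s[0]*a,o2+s[1]*b
        out.append(np.r_[(p+q)/2,np.linalg.norm(p-q)])
    return np.array(out)
def proj(n,P):
    p,R,t=cam(n);return cv2.projectPoints(np.atleast_2d(np.array(P,float)),R,t,p["camera_matrix"],np.array([p["k1"],0,0,0,0]))[0].reshape(-1,2)
E
python3 - <<'E'
from h import *
np.set_printoptions(precision=4,suppress=True)
T=lambda l:[((x+.5)/4-.5+180,(y+.5)/3.75-.5+140) for x,y in l]
S=lambda l:[((x+.5)/5-.5+190,(y+.5)/5-.5+130) for x,y in l]
f=plane("top",T([(250,120),(418,84),(457,220),(290,262)]),.014);print(f)
d=np.linalg.norm(np.diff(np.r_[f,f[:1]],axis=0),axis=1);print("foot sides",d)
# left-top=(80,60) right-top=(80,-60) rb=(-30,-60) lb=(-30,60)
L=np.array([(80,60),(80,-60),(-30,-60),(-30,60)])/1000
A=f[:,:2];c=A.mean(0);l=L-L.mean(0);a=A-c
yaw=np.arctan2((l[:,0]*a[:,1]-l[:,1]*a[:,0]).sum(),(l*a).sum());R=np.array([[np.cos(yaw),-np.sin(yaw)],[np.sin(yaw),np.cos(yaw)]])
o=c-R@L.mean(0);print("disp o",o,"yaw",yaw,"fit",a-l@R.T)
W=lambda x,y:o+R@np.array([x,y])
print("drop",W(-.13,0),"paddle",W(-.07,.125),"lip",W(-.1,0))
# paddle order top: farleft,farright,nearright,nearleft
print("tri paddle",tri("top",T([(158,304),(228,288),(240,338),(168,355)]),"side",S([(346,405),(378,343),(447,352),(418,418)])))
print("foot side",plane("side",S([(157,410),(350,457)]),.014))
img=cv2.imread("pics/top0.png")
b=plane("top",T([(565,327),(750,327),(657,240),(657,417)]),.055);print("bowl",b,b[:2].mean(0),b[2:].mean(0))
print("bowl side rim l/r",plane("side",S([(557,170),(783,185),(665,108),(670,245)]),.055))
print("jar/nozzle/coupler", plane("top",T([(538,10)]),.106),plane("top",T([(475,115),(182,170)]),.03), plane("top",T([(62,158)]),.1))
E
```

```text
[[ 0.7152  0.0793  0.014 ]
 [ 0.7452 -0.0342  0.014 ]
 [ 0.6456 -0.0623  0.014 ]
 [ 0.6121  0.0491  0.014 ]]
foot sides [0.1175 0.1035 0.1163 0.1074]
disp o [0.6555 0.0011] yaw 0.2770183684798622 fit [[-0.0008 -0.0014]
 [-0.0036  0.0004]
 [ 0.0025  0.0025]
 [ 0.0019 -0.0015]]
drop [ 0.5304 -0.0344] paddle [0.554  0.1022] lip [ 0.5593 -0.0262]
tri paddle [[0.5649 0.1263 0.1279 0.0014]
 [0.5766 0.0842 0.1265 0.0016]
 [0.5445 0.076  0.1308 0.0003]
 [0.5322 0.1189 0.1316 0.    ]]
foot side [[0.71   0.0841 0.014 ]
 [0.6098 0.0571 0.014 ]]
bowl [[ 0.5657 -0.1301  0.055 ]
 [ 0.569  -0.2493  0.055 ]
 [ 0.6279 -0.1897  0.055 ]
 [ 0.5058 -0.1891  0.055 ]] [ 0.5673 -0.1897  0.055 ] [ 0.5668 -0.1894  0.055 ]
bowl side rim l/r [[ 0.6171 -0.1555  0.055 ]
 [ 0.5088 -0.2119  0.055 ]
 [ 0.5953 -0.2404  0.055 ]
 [ 0.5356 -0.1319  0.055 ]]
jar/nozzle/coupler [[ 0.7762 -0.1057  0.106 ]] [[ 0.7194 -0.0722  0.03  ]
 [ 0.6739  0.1228  0.03  ]] [[0.6662 0.1936 0.1   ]]
```

```bash
cat >> h.py <<'E'
from scipy.spatial.transform import Rotation as Ro
np.set_printoptions(precision=4,suppress=True)
O=np.array([.6555,.0011,0]);YAW=.277
RD=Ro.from_euler("z",YAW).as_matrix()
def W(x,y,z): return O+RD@np.array([x,y,z])/1000
def D(p): return RD.T@(np.asarray(p)-O)*1000
def go(P,sgn=1):
    s=arm.observe();R=Ro.from_rotvec(s["ee_rot"]);
    xa=sgn*RD[:,0];za=np.array([0,0,-1.]);T=Ro.from_matrix(np.c_[xa,np.cross(za,xa),za])
    print("dp",R.inv().apply(P-s["position"]),"rot",(R.inv()*T).as_rotvec(),"clock",s["clock"])
E
python3 - <<'E'
from h import *
s=arm.observe();R=Ro.from_rotvec(s["ee_rot"]).as_matrix();print(R)
p,Rc,t=cam("wrist");print("cam in tool",R.T@(-Rc.T@t-s["position"]),"look",R.T@Rc[2])
print("bowl D",D([.567,-.1895,0]))
P=W(-137,-258,120);print(P)
for g in(1,-1):go(P,g)
E
```

```text
[[ 0.3538 -0.9353 -0.0005]
 [-0.9353 -0.3538  0.0011]
 [-0.0012  0.0001 -1.    ]]
cam in tool [ 0.0001 -0.0836 -0.1563] look [-0.0005  0.306   0.952 ]
bowl D [-137.25   -159.1322    0.    ]
[ 0.5943 -0.2845  0.12  ]
dp [-0.1481 -0.4551  0.1063] rot [-0.0008  0.001  -1.4861] clock 0.15
dp [-0.1481 -0.4551  0.1063] rot [0.0011 0.0008 1.6555] clock 0.15
```

```bash
python3 -m pendant '[{"dp":[-0.012,-0.038,0.004],"rotation":[0,0,-0.124],"fingers":0.13},{"dp":[-0.025,-0.076,0.008],"rotation":[0,0,-0.248],"fingers":0.13},{"dp":[-0.037,-0.114,0.012],"rotation":[0,0,-0.372],"fingers":0.13},{"dp":[-0.049,-0.152,0.016],"rotation":[0,0,-0.495],"fingers":0.13},{"dp":[-0.062,-0.19,0.02],"rotation":[0,0,-0.619],"fingers":0.13},{"dp":[-0.074,-0.228,0.024],"rotation":[0,0,-0.743],"fingers":0.13},{"dp":[-0.086,-0.265,0.028],"rotation":[0,0,-0.867],"fingers":0.13},{"dp":[-0.099,-0.303,0.032],"rotation":[0,0,-0.991],"fingers":0.13},{"dp":[-0.111,-0.341,0.036],"rotation":[0,0,-1.115],"fingers":0.13},{"dp":[-0.123,-0.379,0.04],"rotation":[0,0,-1.238],"fingers":0.13},{"dp":[-0.136,-0.417,0.044],"rotation":[0,0,-1.362],"fingers":0.13},{"dp":[-0.148,-0.455,0.048],"rotation":[0,0,-1.486],"fingers":0.13},{"dp":[-0.148,-0.455,0.048],"rotation":[0,0,-1.486],"fingers":0.13},{"dp":[-0.148,-0.455,0.048],"rotation":[0,0,-1.486],"fingers":0.13}]' 10
python3 - <<'E'
from h import *
s=arm.observe();print(s["joints"],s["width"],D(s["position"]))
cv2.imwrite("pics/w1.png",arm.get_image("wrist"));cv2.imwrite("pics/t1.png",arm.get_image("top"))
go(W(-137,-258,40))
E
```

```text
clock: 1.9
position: [0.5936, -0.2852, 0.1778]
ee_rot: [-3.111, -0.432, 0.002]
force: [-0.0, 0.7, 0.1]
width: 0.437
[ 0.6195  0.5654 -0.3957  1.5158  0.2324  1.1089  0.4508] 0.43716192142666754 [-137.8145 -258.4536  177.7983]
dp [ 0.0016 -0.0011  0.1382] rot [-0.0007  0.0011 -0.0025] clock 2.0
```

View pics/w1.png

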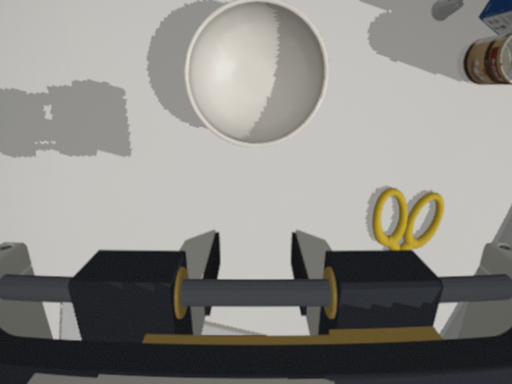

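View pics/t1.png

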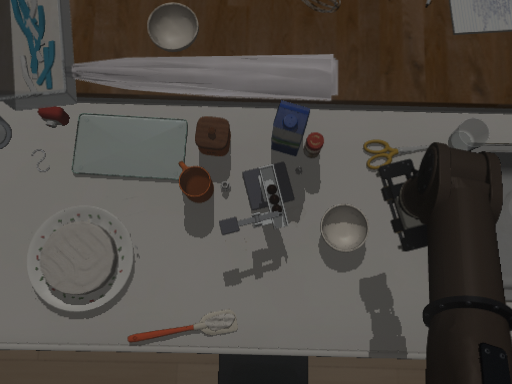

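The wrist view shows the bowl centred near (257,72), straight ahead of the fingers. The scissors at (410,215) are clear of them. I'll cross-check the bowl, then go down.

```bash
python3 - <<'E'
from h import *
P=plane("wrist",[(186,72),(328,72),(257,146)],.055);print([D(q) for q in P])
print(D(plane("wrist",[(390,248)],0.0)[0]))
E
python3 -m pendant '[{"dp":[0.001,0,0.03],"rotation":[0,0,0],"fingers":0.13},{"dp":[0.001,0,0.065],"rotation":[0,0,0],"fingers":0.13},{"dp":[0.001,0,0.1],"rotation":[0,0,0],"fingers":0.13},{"dp":[0.001,0,0.125],"rotation":[0,0,0],"fingers":0.13},{"dp":[0.001,0,0.138],"rotation":[0,0,0],"fingers":0.13},{"dp":[0.001,0,0.138],"rotation":[0,0,0],"fingers":0.13}]'
python3 - <<'E'
from h import *
s=arm.observe();print(D(s["position"]),s["force"])
cv2.imwrite("pics/w2.png",arm.get_image("wrist"))
E
```

```text
[array([-196.6654, -158.3304,   55.    ]), array([ -76.0686, -158.636 ,   55.    ]), array([-136.4678, -222.0876,   55.    ])]
[  25.6063 -355.1872    0.    ]
clock: 2.75
position: [0.5933, -0.2863, 0.0398]
ee_rot: [-3.112, -0.428, 0.004]
force: [-0.1, -0.0, 0.1]
width: 0.437
[-138.451  -259.4358   39.8032] [-0.0687 -0.0016  0.0597]
```

```bash
python3 -m pendant '[{"dp":[0.001,-0.015,0],"rotation":[0,0,0],"fingers":0.13},{"dp":[0.001,-0.025,0],"rotation":[0,0,0],"fingers":0.13},{"dp":[0.001,-0.03,0],"rotation":[0,0,0],"fingers":0.13},{"dp":[0.001,-0.035,0],"rotation":[0,0,0],"fingers":0.13},{"dp":[0.001,-0.041,0],"rotation":[0,0,0],"fingers":0.13},{"dp":[0.002,-0.048,0],"rotation":[0,0,0],"fingers":0.13},{"dp":[0.002,-0.055,0],"rotation":[0,0,0],"fingers":0.13},{"dp":[0.002,-0.062,0],"rotation":[0,0,0],"fingers":0.13},{"dp":[0.003,-0.069,0],"rotation":[0,0,0],"fingers":0.13},{"dp":[0.003,-0.076,0],"rotation":[0,0,0],"fingers":0.13},{"dp":[0.003,-0.083,0],"rotation":[0,0,0],"fingers":0.13},{"dp":[0.003,-0.09,0],"rotation":[0,0,0],"fingers":0.13}]'
python3 - <<'E'
from h import *
s=arm.observe();print(D(s["position"]),s["force"])
cv2.imwrite("pics/w3.png",arm.get_image("wrist"));cv2.imwrite("pics/s3.png",arm.get_image("side"))
E
```

```text
clock: 4.3
position: [0.5725, -0.1984, 0.0407]
ee_rot: [-3.112, -0.429, 0.001]
force: [0.1, -1.9, 1.8]
width: 0.432
[-134.399  -169.1601   40.7405] [ 0.0505 -1.9147  1.8289]
```

View pics/w3.png

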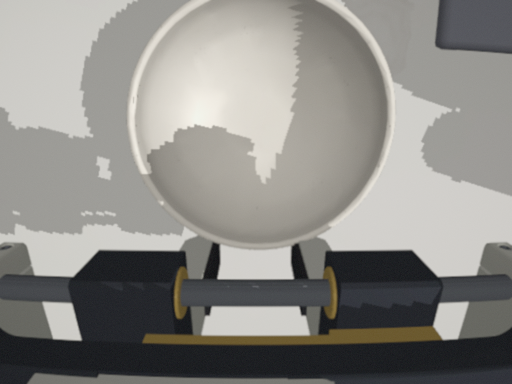

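View pics/s3.png

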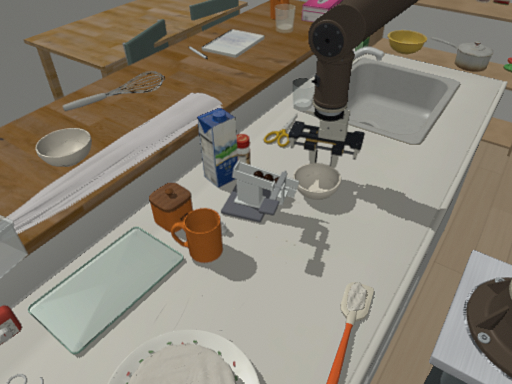

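The bowl slides upright at about 2 N, seated between both fingertips (rim at columns 128 to 395).

```bash
python3 - <<'E'
from h import *
P=plane("wrist",[(128,112),(395,112),(262,249)],.055);print([D(q) for q in P])
E
python3 -m pendant '[{"dp":[0,-0.006,0],"rotation":[0,0,0],"fingers":0.13},{"dp":[0.001,-0.013,0],"rotation":[0,0,0],"fingers":0.13},{"dp":[0.001,-0.02,0],"rotation":[0,0,0],"fingers":0.13},{"dp":[0.001,-0.027,0],"rotation":[0,0,0],"fingers":0.13},{"dp":[0.002,-0.034,0],"rotation":[0,0,0],"fingers":0.13},{"dp":[0.002,-0.041,0],"rotation":[0,0,0],"fingers":0.13},{"dp":[0.002,-0.048,0],"rotation":[0,0,0],"fingers":0.13},{"dp":[0.003,-0.055,0],"rotation":[0,0,0],"fingers":0.13},{"dp":[0.003,-0.062,0],"rotation":[0,0,0],"fingers":0.13},{"dp":[0.003,-0.068,0],"rotation":[0,0,0],"fingers":0.13},{"dp":[0.003,-0.073,0],"rotation":[0,0,0],"fingers":0.13},{"dp":[0.003,-0.075,0],"rotation":[0,0,0],"fingers":0.13}]'
python3 - <<'E'
from h import *
s=arm.observe();print(D(s["position"]),s["force"])
cv2.imwrite("pics/w4.png",arm.get_image("wrist"));cv2.imwrite("pics/s4.png",arm.get_image("side"));
cv2.imwrite("pics/t4.png",cv2.resize(arm.get_image("top")[140:300,180:380],None,fx=4,fy=3.75,interpolation=cv2.INTER_CUBIC))
E
```

```text
[array([-191.0705,  -92.5539,   55.    ]), array([-70.8472, -92.7351,  55.    ]), array([-130.5783, -160.9269,   55.    ])]
clock: 5.9
position: [0.5548, -0.1241, 0.0408]
ee_rot: [-3.111, -0.431, 0.002]
force: [0.8, -1.3, 0.2]
width: 0.435
[-131.108   -92.8453   40.7926] [ 0.7617 -1.2787  0.1805]
```

View pics/w4.png

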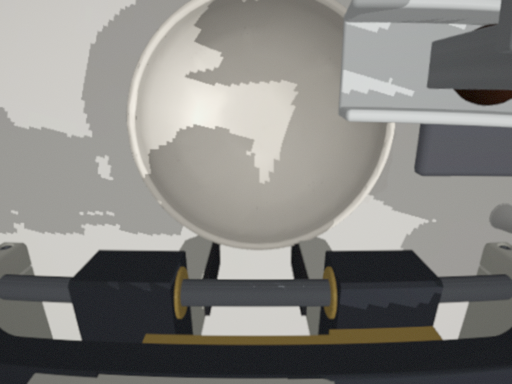

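View pics/t4.png

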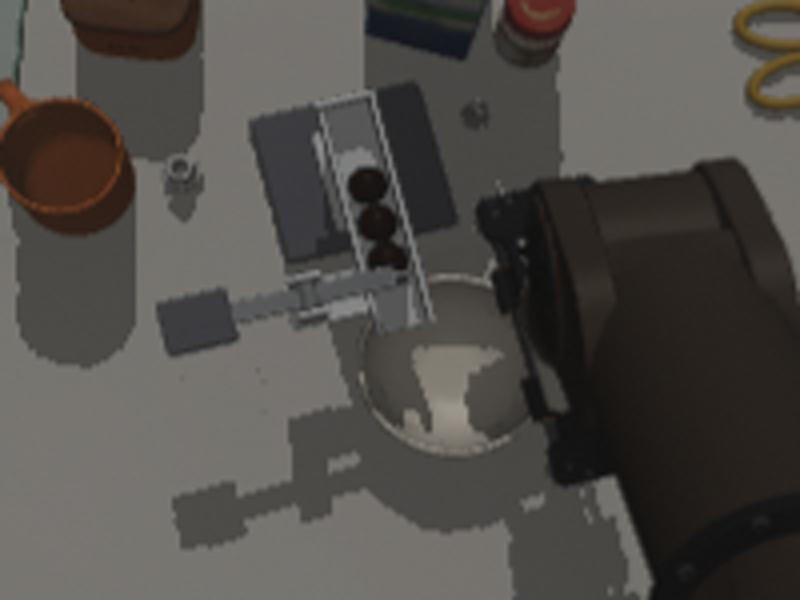

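```bash
python3 - <<'E'
from h import *
P=plane("wrist",[(128,112),(395,112),(262,249)],.055);print([D(q) for q in P])
print("wall",[D(q) for q in plane("wrist",[(346,117),(348,12)],.106)],"lipfloor",[D(q) for q in plane("wrist",[(342,107),(345,25)],.075)])
E
python3 -m pendant '[{"dp":[0,-0.005,0],"rotation":[0,0,0],"fingers":0.13},{"dp":[0,-0.01,0],"rotation":[0,0,0],"fingers":0.13},{"dp":[0,-0.014,0],"rotation":[0,0,0],"fingers":0.13},{"dp":[0,-0.017,0],"rotation":[0,0,0],"fingers":0.13},{"dp":[0,-0.018,0],"rotation":[0,0,0],"fingers":0.13},{"dp":[0,-0.018,0],"rotation":[0,0,0],"fingers":0.13}]'
python3 - <<'E'
from h import *
s=arm.observe();print(D(s["position"]),s["force"])
cv2.imwrite("pics/w5.png",arm.get_image("wrist"))
P=plane("wrist",[(262,249)],.055);print([D(q) for q in P])
E
```

```text
[array([-187.9728,  -17.3647,   55.    ]), array([-67.7249, -17.5294,  55.    ]), array([-127.4565,  -85.7339,   55.    ])]
wall [array([-104.6435,  -16.3563,  106.    ]), array([-105.9289,   11.4417,  106.    ])] lipfloor [array([-97.5966, -14.8446,  75.    ]), array([-98.335 ,  14.2443,  75.    ])]
clock: 6.8
position: [0.5498, -0.1068, 0.0407]
ee_rot: [-3.111, -0.431, 0.002]
force: [0.2, -1.3, -0.5]
width: 0.436
[-131.142   -74.8916   40.709 ] [ 0.2464 -1.2657 -0.482 ]
[array([-127.4505,  -67.6105,   55.    ])]
```

View pics/w5.png

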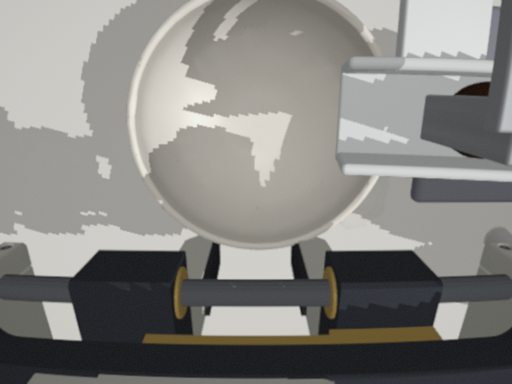

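Bowl centre is about (-128,-5) in the dispenser frame against a goal of (-130,0), well within tolerance. I'll back off, rise and look.

```bash
python3 -m pendant '[{"dp":[0,0.01,0],"rotation":[0,0,0],"fingers":0.13},{"dp":[0,0.03,0],"rotation":[0,0,0],"fingers":0.13},{"dp":[0,0.05,-0.01],"rotation":[0,0,0],"fingers":0.13},{"dp":[0,0.055,-0.05],"rotation":[0,0,0],"fingers":0.5},{"dp":[0,0.055,-0.1],"rotation":[0,0,0],"fingers":1},{"dp":[0,0.055,-0.15],"rotation":[0,0,0],"fingers":1},{"dp":[0,0.055,-0.18],"rotation":[0,0,0],"fingers":1},{"dp":[0,0.055,-0.18],"rotation":[0,0,0],"fingers":1}]'
python3 - <<'E'
from h import *
s=arm.observe();print(D(s["position"]),s["force"])
cv2.imwrite("pics/w6.png",arm.get_image("wrist"))
cv2.imwrite("pics/s6.png",cv2.resize(arm.get_image("side")[130:250,190:350],None,fx=5,fy=5,interpolation=cv2.INTER_CUBIC))
print(D([.5545,.1014,.129]));go(W(-70,122,200))
E
```

```text
clock: 7.85
position: [0.5666, -0.1618, 0.2233]
ee_rot: [3.112, 0.428, 0.005]
force: [-0.8, 0.7, -1.7]
width: 0.009
[-130.0753 -132.3908  223.2644] [-0.8417  0.7482 -1.6698]
[-69.7207 124.0972 129.    ]
dp [ 0.0609 -0.2535  0.0204] rot [-0.0014  0.0019 -0.0032] clock 7.95
```

View pics/w6.png

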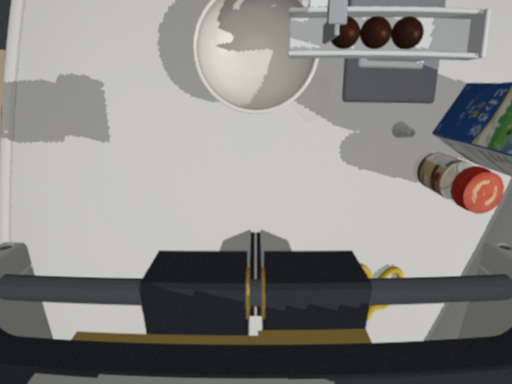

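View pics/s6.png

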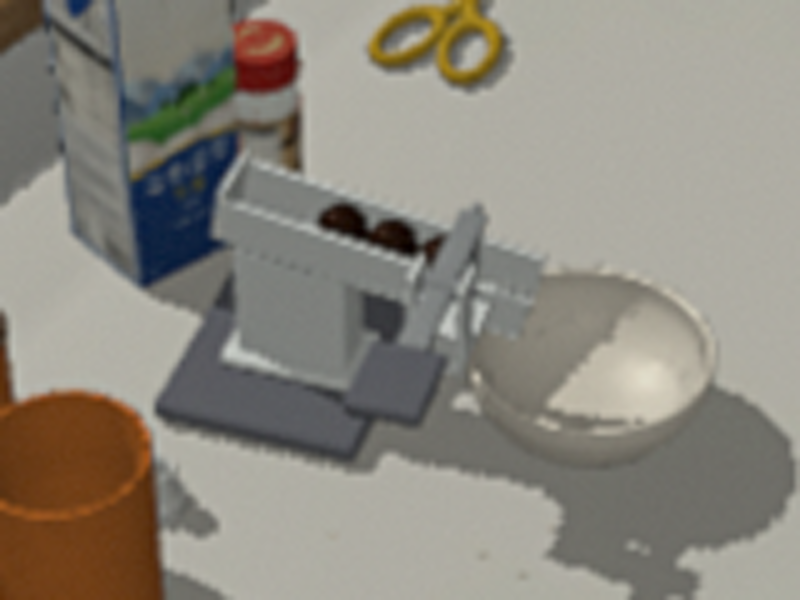

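The bowl stands flat in front of the lip with the chute end over it, and the chocolates are untouched. Next, to a point above the paddle.

```bash
python3 - <<'E'
from h import *
print([D(q) for q in plane("wrist",[(193,46),(320,46),(256,113)],.055)])
E
python3 -m pendant '[{"dp":[0.009,-0.03,0],"rotation":[0,0,0],"fingers":1},{"dp":[0.018,-0.075,0],"rotation":[0,0,0],"fingers":1},{"dp":[0.028,-0.12,0],"rotation":[0,0,0],"fingers":1},{"dp":[0.04,-0.165,0],"rotation":[0,0,0],"fingers":1},{"dp":[0.05,-0.21,0],"rotation":[0,0,0],"fingers":1},{"dp":[0.058,-0.24,0.01],"rotation":[0,0,0],"fingers":1},{"dp":[0.061,-0.253,0.02],"rotation":[0,0,0],"fingers":1},{"dp":[0.061,-0.253,0.04],"rotation":[0,0,0],"fingers":1},{"dp":[0.061,-0.253,0.06],"rotation":[0,0,0],"fingers":1},{"dp":[0.061,-0.253,0.07],"rotation":[0,0,0],"fingers":1},{"dp":[0.061,-0.253,0.07],"rotation":[0,0,0],"fingers":1}]'
python3 - <<'E'
from h import *
s=arm.observe();print(D(s["position"]),s["force"])
cv2.imwrite("pics/w7.png",arm.get_image("wrist"))
cv2.imwrite("pics/s7.png",cv2.resize(arm.get_image("side")[130:250,190:350],None,fx=5,fy=5,interpolation=cv2.INTER_CUBIC))
go(W(-70,122,92))
E
```

```text
[array([-190.6999,   -3.8626,   55.    ]), array([-68.9759,  -4.2752,  55.    ]), array([-130.5032,  -67.6585,   55.    ])]
clock: 9.32
position: [0.5545, 0.0978, 0.1493]
ee_rot: [-3.112, -0.427, 0.007]
force: [-0.0, -0.0, 0.7]
width: -0.001
[-70.7047 120.6315 149.3025] [-0.0438 -0.011   0.707 ]
dp [-0.0002 -0.0008  0.0587] rot [-0.0014  0.0016 -0.0038] clock 9.425
```

View pics/w7.png

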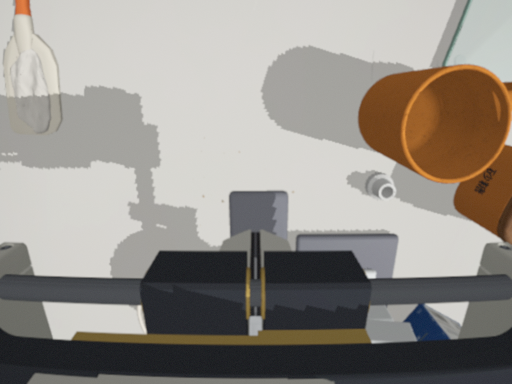

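View pics/s7.png

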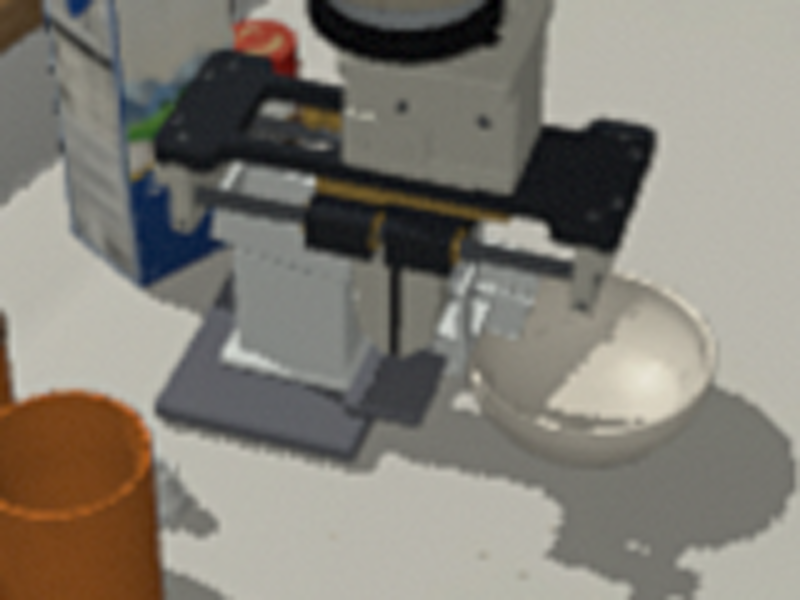

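```bash
python3 -m pendant '[{"dp":[0,-0.006,0.004],"rotation":[0,0,0],"fingers":1},{"dp":[0,-0.006,0.011],"rotation":[0,0,0],"fingers":1},{"dp":[0,-0.006,0.018],"rotation":[0,0,0],"fingers":1},{"dp":[0,-0.006,0.025],"rotation":[0,0,0],"fingers":1},{"dp":[0,-0.005,0.032],"rotation":[0,0,0],"fingers":1},{"dp":[0,-0.004,0.039],"rotation":[0,0,0],"fingers":1},{"dp":[0,-0.003,0.045],"rotation":[0,0,0],"fingers":1},{"dp":[0,-0.003,0.047],"rotation":[0,0,0],"fingers":1},{"dp":[0,-0.003,0.047],"rotation":[0,0,0],"fingers":1}]'
python3 - <<'E'
from h import *
s=arm.observe();print(D(s["position"]),s["force"])
cv2.imwrite("pics/s8.png",cv2.resize(arm.get_image("side")[130:250,190:350],None,fx=5,fy=5,interpolation=cv2.INTER_CUBIC))
cv2.imwrite("pics/t8.png",cv2.resize(arm.get_image("top")[140:300,180:380],None,fx=4,fy=3.75,interpolation=cv2.INTER_CUBIC))
E
```

```text
clock: 10.55
position: [0.5545, 0.1014, 0.1037]
ee_rot: [-3.111, -0.427, 0.003]
force: [-0.5, -0.7, 3.8]
width: 0.004
[-69.7402 124.1178 103.7122] [-0.4502 -0.7252  3.7864]
```

View pics/s8.png

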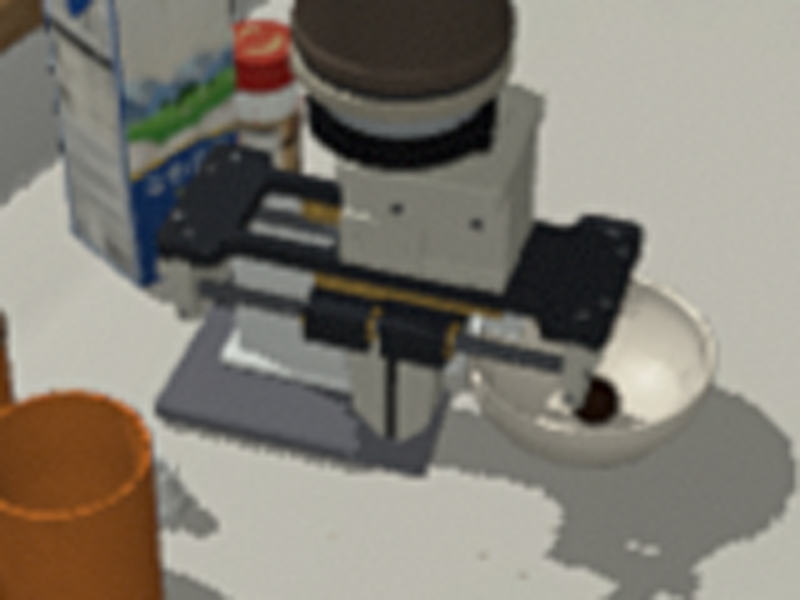

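View pics/t8.png

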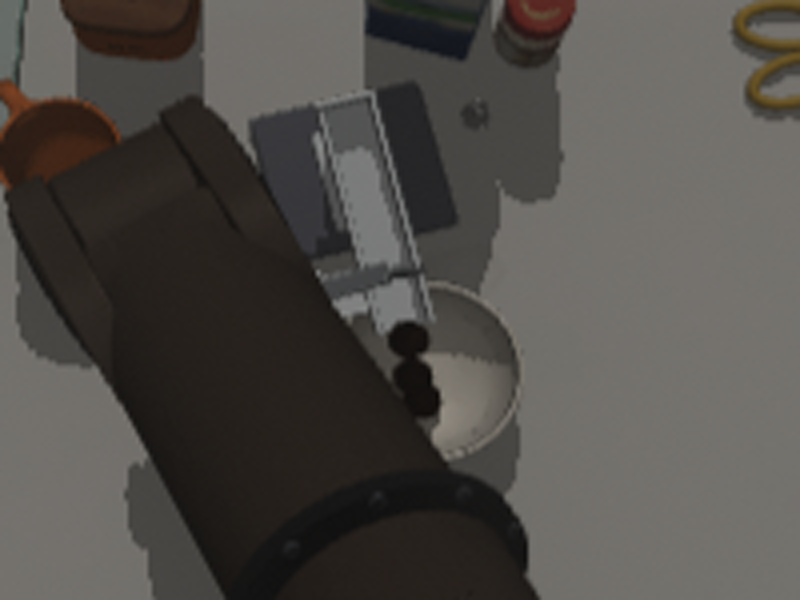

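Chute empty. Three chocolates show at or over the bowl, near (410,340), (412,377) and (425,402). I'll hold briefly and confirm before letting go.

```bash
python3 -m pendant '[{"dp":[0,0,0],"rotation":[0,0,0],"fingers":1},{"dp":[0,0,0],"rotation":[0,0,0],"fingers":1},{"dp":[0,0,0],"rotation":[0,0,0],"fingers":1},{"dp":[0,0,0],"rotation":[0,0,0],"fingers":1},{"dp":[0,0,0],"rotation":[0,0,0],"fingers":1},{"dp":[0,0,0],"rotation":[0,0,0],"fingers":1}]'
python3 - <<'E'
from h import *
cv2.imwrite("pics/t9.png",cv2.resize(arm.get_image("top")[140:300,180:380],None,fx=4,fy=3.75,interpolation=cv2.INTER_CUBIC))
E
```

```text
clock: 11.4
position: [0.5545, 0.1015, 0.1039]
ee_rot: [-3.111, -0.428, 0.002]
force: [-0.8, 0.1, 3.8]
width: 0.003
```

View pics/t9.png

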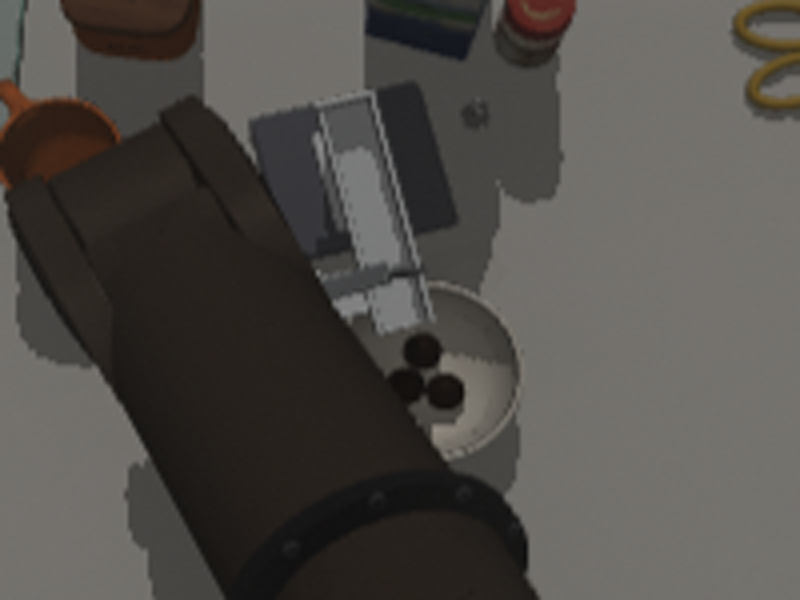

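All three chocolates lie in the bowl: (422,350), (406,385) and (445,391). I'll let the lever up smoothly and move clear.

```bash
python3 -m pendant '[{"dp":[0,0,-0.008],"rotation":[0,0,0],"fingers":1},{"dp":[0,-0.002,-0.018],"rotation":[0,0,0],"fingers":1},{"dp":[0,-0.003,-0.028],"rotation":[0,0,0],"fingers":1},{"dp":[0,-0.003,-0.04],"rotation":[0,0,0],"fingers":1},{"dp":[0,-0.003,-0.07],"rotation":[0,0,0],"fingers":1},{"dp":[0,-0.003,-0.11],"rotation":[0,0,0],"fingers":1},{"dp":[0,-0.04,-0.14],"rotation":[0,0,0],"fingers":1},{"dp":[0,-0.09,-0.15],"rotation":[0,0,0],"fingers":1},{"dp":[0,-0.14,-0.15],"rotation":[0,0,0],"fingers":1},{"dp":[0,-0.17,-0.15],"rotation":[0,0,0],"fingers":1},{"dp":[0,-0.17,-0.15],"rotation":[0,0,0],"fingers":1},{"dp":[0,-0.17,-0.15],"rotation":[0,0,0],"fingers":1}]'
python3 - <<'E'
from h import *
s=arm.observe();print(s["force"],np.abs(s["dq"]).max())
cv2.imwrite("pics/t10.png",cv2.resize(arm.get_image("top")[140:300,180:380],None,fx=4,fy=3.75,interpolation=cv2.INTER_CUBIC))
cv2.imwrite("pics/s10.png",cv2.resize(arm.get_image("side")[130:250,190:350],None,fx=5,fy=5,interpolation=cv2.INTER_CUBIC))
E
```

```text
clock: 12.95
position: [0.5092, 0.2641, 0.2543]
ee_rot: [-3.112, -0.427, 0.002]
force: [0.5, -0.3, -1.1]
width: 0.004
[ 0.5135 -0.2749 -1.0977] 0.015549581258179361
```

View pics/t10.png

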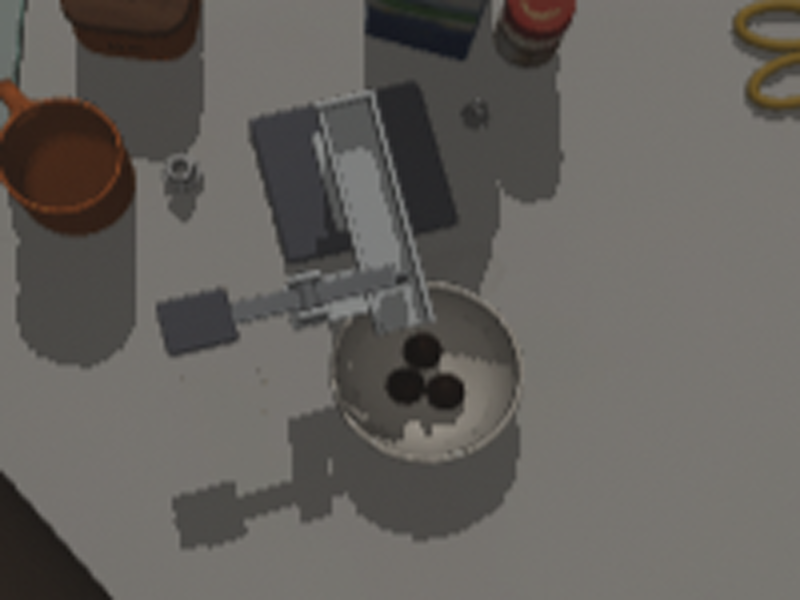

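View pics/s10.png

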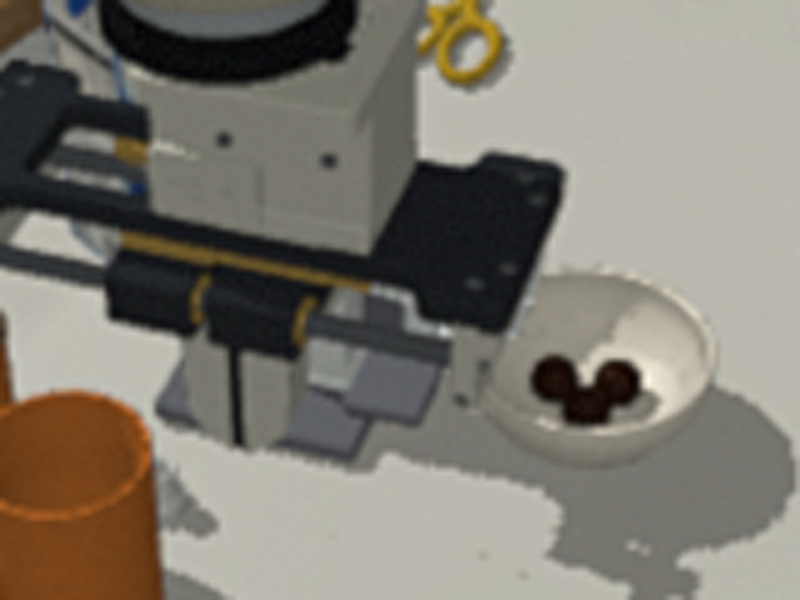

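The lever is back at rest with the paddle at (198,322), as in the first picture. The gate is shut, all three chocolates are in the flat bowl, and the other things are where they were.

```bash
python3 -c "
from cell import arm
print(arm.sign_off())"
```

```text
the job is handed in; nothing more can be done
None
```

I pushed the bowl under the chute with two part-open fingers, pressed the paddle until all three chocolates had rolled in, then let go. The job was handed in at about 13 s, and no verdict was reported.

- **Bowl:** after the push it stood about 4 mm from the drop spot, at (-130, -4) mm in the dispenser frame. It looks flat on the worktop in both views. Tool force read about 2 to 3 N during the push.
- **Chocolates and gate:** the last pictures show all three chocolates in the bowl. The lever is back at rest and the gate is shut. The press read 3.8 N.
- **Surroundings:** the jar, nozzle, coupler and mug look unmoved in the top view. The arm had retreated clear of everything before I handed in.
- **Small disagreements:** the foot plate measured about 3% smaller than stated. The paddle measured about 4 mm lower than stated. Neither mattered, and no check failed.

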